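Lay the square tube down on the pad

ROBOT

A 7-joint arm with a two-finger parallel gripper is mounted at the origin on a cart in front of the work surface, level with it; the furniture and walls round the work are solid. World frame = base frame: x ahead of the robot, y to its left, z up, the work surface at z = 0. Lengths are in m, angles in rad, forces in N, time in s.
With the tool pointing down it reaches from about 0.4 to 0.9 m from the base axis. Payload 5.5 kg.
Tool frame: the origin (TCP) lies at the very end of the fingers, on their centre line; the grasp point (between the pads) lies 19 mm behind it; z points along the fingers, y is the direction in which the jaws open and shut (so a half turn about z gives the same grasp; the last joint's range is limited). The gripper opens to 85 mm and grips with 20 to 120 N. Pads are 22 mm wide; open, the fingers measure 114 mm over their backs; the gripper's body (76 mm by 85 mm) begins 54 mm behind the grasp point. The pads swing forward as they close: fully open they stand 13 mm farther back than shut.
Start: joints at [-0.932, 0.501, -0.427, 1.55, 0.221, 1.138, -0.21], TCP at [0.239, 0.605, 0.231] pointing down, gripper open.
Joint ranges: [-2.88, 2.88], [-0.31, 2.03], [-1.54, 1.56], [0.2, 2.42], [-1.41, 4.55], [0.19, 2.02], [-2.57, 2.57]. Speed limits (rad/s): [2.57, 2.57, 3.14, 3.14, 3.14, 3.14, 3.14].

INTERFACE

Orientations are given as a unit quaternion [x, y, z, w].
In Python, from rig import manip, optics, workorder gives the robot as it stands. The module is installed in compiled form; this text tells all that it offers.
- The arm moves only by the tool jog_arm, never from a script. Its argument "moves" is a list of rows, each a list of 5 numbers: the closure, from -1 (fully open) to 1 (shut), so that 0 is half open, then the shift along the tool's x, y, z in m, then the turn about the tool's z in degrees. A call has exactly 8 rows; each row shifts and turns the commanded pose from where the row before left it, along the tool's axes as they then stand; what a row does not reach is not made up. A row lasts 1/12 s, in which the tool goes at most 41.7 mm and 7.16 degrees, less where a joint would pass 70% of its speed; a pose out of reach is approached as far as the arm can. A call is refused whole if a number of a shift passes 0.0417 or a number of a turn 7.16, either way. A call with a gripper value outside its range is refused whole. The fingers move at their own pace and stop on an object; the grip force is fixed at half the most. Time passes only in rows, so rows that do not move let the fingers close, or fill a call up. It gives the time, the measured TCP pose, the force and the opening at its end, in the units of the state.
- manip.state(): the state, without advancing time (a new reading comes with each control period).
- optics.grab_frame(name): name is "side" or "top" or "wrist"; returns the picture (400x640x3 uint8, red, green, blue); there is no depth.
- optics.camera_model(name): a dict with "fx", "fy", "cx", "cy" (pixels), "R" (3x3) and "t" (3): a world point X has camera coordinates R X + t; the wrist camera has in their place "hand_eye" (4x4, takes a point from camera to tool coordinates, whose origin is the TCP and whose axes are the flange's). Camera axes: x right, y down, z forward; pixel columns grow to the right and rows downward; lengths in m; the calibration is good to about 2 mm. A picture is of the moment at which its call begins: read the wrist's pose just before it. camera_model takes no time and is no camera call.
- workorder.close_job(): hands the job in, once; it reports no verdict.
The state is a dict: "t": time; "q": joint angles; "qd": joint speeds; "joint_efforts": joint torques, N m; "ee_pos": TCP position; "orientation": TCP orientation; "force": force on the tool from outside, world axes, zero at the start; "torque": the same for the moment, N m; "gripper_width": opening from 0.0 (shut) to 1.0 (fully open).
Only numpy, scipy, OpenCV 4.12 (cv2) and the standard library are available. Lean on these libraries where they do the work, as an engineer would, in place of code of your own. Each camera call takes 0.05 s, during which the arm holds its last target.

TASK

The blue square tube stands upright on the board with its foot at the yellow stop. Using only your fingertips inside its open top, tip it over the stop and ease it down, supporting it all the way, so that it comes to lie gently on the black rubber pad, lengthwise, with its foot still within a few centimetres of the stop. Do not pick the tube up, do not let it drop, leave everything else on the table alone, and take the hand clear at the end.

Things in the scene. Friction and masses are not known exactly. Their poses are not given: they have to be found in the camera images.
- tube: Blue square alloy tube, 80 x 80 mm, 180 mm long, wall 4 mm (72 x 72 mm inside), open at both ends, empty, 0.35 to 0.7 kg. Origin: centre of its foot end; z runs to its open top, x points to the pad while it stands. Past a lean of 0.42 rad it falls unless something holds back its rear (-x) wall. Turning faster than 3 rad/s counts as dropped.
- tube_mouth (a point): Centre of the tube's open top, in the plane of its rim (180 mm along z from the tube's origin). Fingers inside can push the pad-side wall, and hold back the rim of the rear wall while it sinks.
- tube_toe (a point): Middle of the tube's lower edge on the pad side (tube frame x = +40 mm, z = 0). The tube turns over about the stop near this edge, and the edge rises by no more than some 10 mm in doing so.
- board: Fixed board: alloy base 290 (x) x 130 (y) x 6 mm; origin at the centre of its underside, x runs from the standing bay to the pad's far end. The tube stands on a thin grippy mat (top 8 mm above the table, friction about 1). Black rubber pad, its near edge a yellow stop strip: top 14 mm above the table, 112 mm wide, from board x = -55 to +136 mm.
- stop_edge (a point): Middle of the top edge of the yellow stop strip on the tube's side (board frame x = -55 mm, y = 0, 14 mm above the table, 6 mm above the mat). The tube starts 2 to 5 mm from the strip, square to it within 0.05 rad. While the tube is eased down its foot may creep back some 20 to 40 mm from here.
- paint_jar: Bystander: black jar with white cap, 56 mm wide, 66 mm tall, stands behind left.
- boot_0: Bystander: black rubber dust boot, 45 mm wide, 22 mm high, right.
- boot_1: Bystander: second black rubber dust boot, 45 mm wide, 22 mm high, right.
- nut_0: Bystander: castle nut, 25 mm, right.
- nut_1: Bystander: second castle nut, 25 mm, right.
- sleeve_a: Bystander: black rubber sleeve, 18 mm thick, 88 mm long, lying at the right.
- ball_joint_d: Bystander: black forged ball joint with a stud, 114 x 176 x 110 mm, at the right.

How it is judged:
On the way:
1. the tube leans well past its balance point (0.6 to 1.3 rad) and the fingers are supporting it (angle between tube's own z axis and vertical between 0.6 and 1.3 rad and contact force between the fingers and tube above 0.2 N), for 0.2 s.
At the end, for the whole second after the job is handed in: The tube lies at rest on the pad, its axis level within 0.08 rad and along the board within 0.2 rad, its open top towards the pad's far end, the wall that faced the pad underneath, its foot within 60 mm behind and 30 mm past the stop edge and within 30 mm of the board's centre line (angle between tube's own z axis and vertical between 1.49 and 1.65 rad and angle between the z axis of tube and the x axis of board, either way round below 0.2 rad and x of tube_mouth in the frame of board above 0.06 m and x of tube_toe in the frame of board between -0.115 and -0.025 m and y of tube_toe in the frame of board between -0.03 and 0.03 m and z of tube_toe in the frame of board below 0.025 m and contact force between tube and board above 1 N and linear speed of tube below 0.01 m/s); the robot touches nothing.
It fails at once if the tube was dropped or knocked over: it turned faster than 3 rad/s (angular speed of tube above 3 rad/s).
It fails at once if the tube was picked up: its lower edge on the pad side rose more than 35 mm above the board's underside (z of tube_toe in the frame of board above 0.035 m).
It fails at once if the fingers pressed the tube harder than 25 N (contact force between the fingers and tube above 25 N).
It fails at once if something else on the table was moved (distance of any of paint_jar, boot_0, boot_1, nut_0, nut_1, sleeve_a, ball_joint_d from where it was at the start of the episode above 0.02 m).
It also fails if it takes over 56 s, if anything falls off the work surface, if the arm or the gripper's body presses on something with over 40 N, if the wrist force passes 120 N, or if a joint passes its speed limit or range.

## Working session

There is one attempt and no reset: what is moved stays moved. The work goes in short steps, Python scripts to look and compute and a tool call to move; the robot and the scene stay as the last step left them, time stands still between calls to the robot, and variables do not carry over. Pictures are saved under pics/ and viewed, and the job is handed in when it is done.

Besides the shell and the picture viewer there is one more tool, called after "Call:" as name(argument=value, ...), one argument or row to a line, values as JSON. jog_arm: Moves the arm, as the interface text tells. Its arguments: {"type":"object","properties":{"moves":{"type":"array","items":{"type":"array","items":{"type":"number"}}}},"required":["moves"]}

```bash
mkdir -p pics; python3 - <<'E'
from rig import manip, optics
import cv2
s=manip.state()
print({k:(v if not hasattr(v,'__len__') else [round(float(x),4) for x in v]) for k,v in s.items()})
for n in ['side','top','wrist']:
    f=optics.grab_frame(n); cv2.imwrite(f'pics/a_{n}.png',f[:,:,::-1]); print(n,optics.camera_model(n))
E
```

```text
{'t': 0.0, 'q': [-0.9318, 0.5019, -0.4267, 1.5515, 0.2208, 1.1383, -0.2103], 'qd': [0.0004, 0.0005, 0.001, -0.0001, 0.0006, 0.0005, 0.0007], 'joint_efforts': [0.0001, -56.952, -5.8171, -28.0949, 0.0105, 0.0117, -0.0], 'ee_pos': [0.2384, 0.604, 0.2302], 'orientation': [0.1868, 0.9824, -0.001, -0.0002], 'force': [-0.5921, 0.096, -0.4191], 'torque': [-0.0034, -0.0232, 0.0501], 'gripper_width': 0.9977397228925967}
side {'fx': 480.9995894831612, 'fy': 480.9995894831612, 'cx': 320.00553495003425, 'cy': 193.59941574544305, 'R': array([[ 0.95545508,  0.2951173 , -0.0033717 ],
       [ 0.1315291 , -0.4360026 , -0.89028188],
       [-0.26420765,  0.85018087, -0.45539741]]), 't': array([-0.55493794,  0.03123921,  1.79640004])}
top {'fx': 512.4515851518407, 'fy': 512.4515851518407, 'cx': 331.5583898765152, 'cy': 196.93813801591182, 'R': array([[-0.01189333, -0.99966429, -0.02301867],
       [-0.98511333,  0.01566213, -0.1711912 ],
       [ 0.17149425,  0.02063997, -0.98496889]]), 't': array([-0.01941688,  0.60996028,  1.77133471])}
wrist {'fx': 307.5540386199864, 'fy': 307.5540386199864, 'cx': 324.68884068861524, 'cy': 197.67625326564755, 'hand_eye': array([[-1.23961996e-05, -9.63170469e-01, -2.68891515e-01,
         6.79124128e-02],
       [ 9.99999424e-01, -3.00437974e-04,  1.03006892e-03,
         6.96318210e-04],
       [-1.07291718e-03, -2.68891347e-01,  9.63169919e-01,
        -1.41782043e-01],
       [ 0.00000000e+00,  0.00000000e+00,  0.00000000e+00,
         1.00000000e+00]])}
```

View pics/a_side.png

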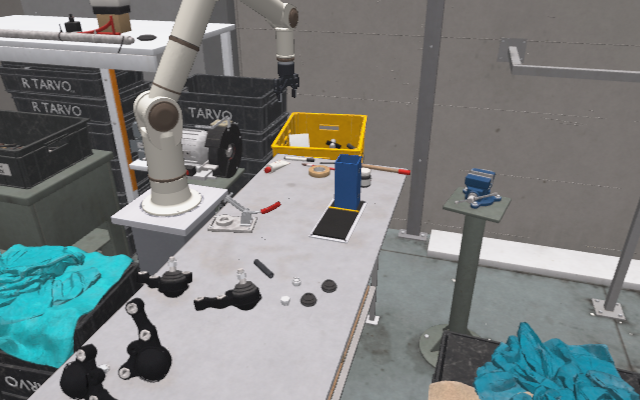

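View pics/a_top.png

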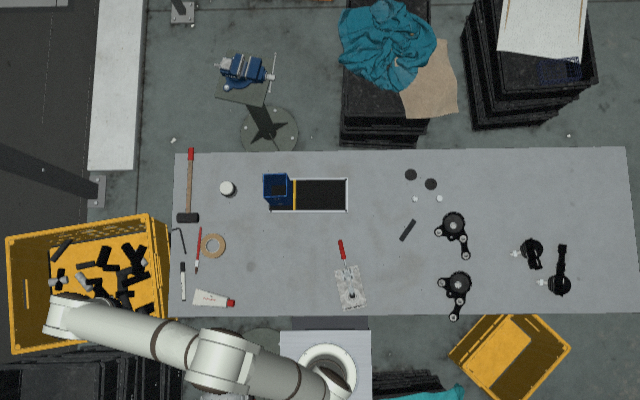

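View pics/a_wrist.png

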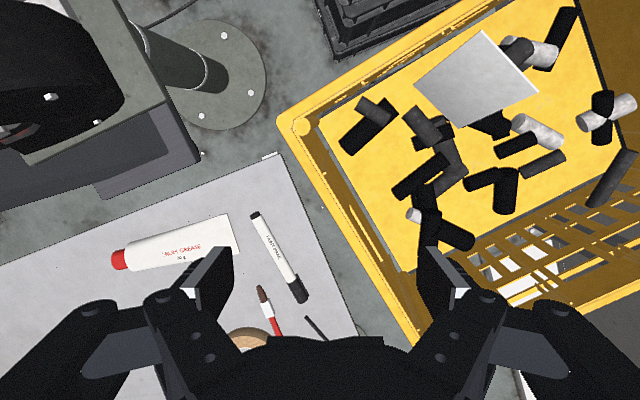

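```bash
cat > h.py <<'E'
import numpy as np, cv2
from rig import manip, optics
def ray(n,u,v):
    m=optics.camera_model(n); R=m['R'];t=m['t']
    d=R.T@np.array([(u-m['cx'])/m['fx'],(v-m['cy'])/m['fy'],1.0]); return -R.T@t,d
def onz(n,u,v,z):
    o,d=ray(n,u,v); return o+d*(z-o[2])/d[2]
def proj(n,X):
    m=optics.camera_model(n); p=m['R']@np.asarray(X,float)+m['t']
    return np.array([m['fx']*p[0]/p[2]+m['cx'],m['fy']*p[1]/p[2]+m['cy']])
def st():
    s=manip.state(); print('t',round(s['t'],3),'p',np.round(s['ee_pos'],4),'q',np.round(s['orientation'],4),'F',np.round(s['force'],2),'w',round(s['gripper_width'],3),'j',np.round(s['q'],3)); return s
E
python3 - <<'E'
import cv2
f=cv2.imread('pics/a_top.png')[160:225,250:360]; cv2.imwrite('pics/z_top.png',cv2.resize(f,None,fx=7,fy=7,interpolation=cv2.INTER_NEAREST))
f=cv2.imread('pics/a_side.png')[145:250,300:385]; cv2.imwrite('pics/z_side.png',cv2.resize(f,None,fx=5,fy=5,interpolation=cv2.INTER_NEAREST))
E
```

```text
(no output)
```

View pics/z_top.png

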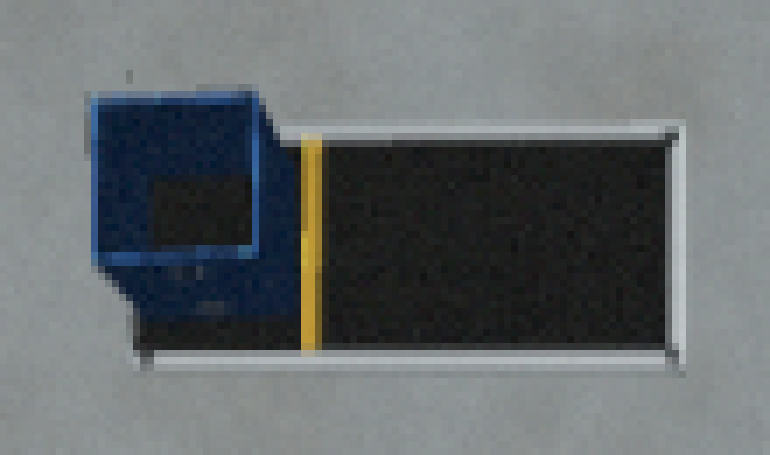

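View pics/z_side.png

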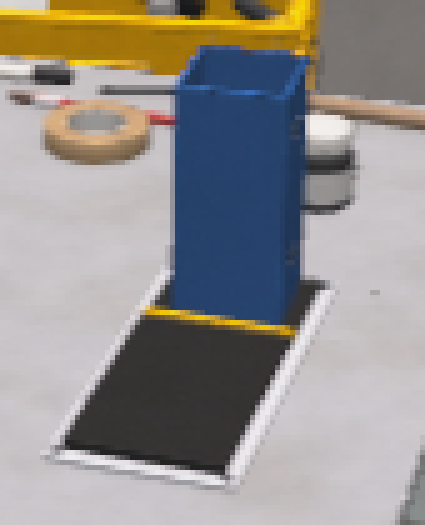

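```bash
python3 - <<'E'
from h import *
f=lambda p:(p[0]/7+250-.5,p[1]/7+160-.5)
for nm,z,ps in [('rim',.188,[(91,94),(260,92),(260,258),(93,265)]),('board',.006,[(686,121),(686,370),(133,370)]),('stop',.014,[(301,136),(301,353)])]:
    P=np.array([onz('top',*f(p),z) for p in ps]); print(nm,np.round(P,4).tolist(),np.round(P.mean(0),4))
g=lambda p:(p[0]/5+300-.5,p[1]/5+145-.5)
for nm,z,ps in [('rim',.188,[(175,94),(208,46),(308,58),(290,97)]),('board',.006,[(45,458),(237,488),(332,287)]),('stop',.014,[(148,307),(295,328)])]:
    P=np.array([onz('side',*g(p),z) for p in ps]); print(nm,np.round(P,4).tolist(),np.round(P.mean(0),4))
E
```

```text
rim [[0.6708, 0.1981, 0.188], [0.6704, 0.1176, 0.188], [0.5903, 0.1174, 0.188], [0.5882, 0.1963, 0.188]] [0.6299 0.1574 0.188 ]
board [[0.6919, -0.0864, 0.006], [0.56, -0.0841, 0.006], [0.5644, 0.2035, 0.006]] [0.6054 0.011  0.006 ]
stop [[0.6856, 0.1152, 0.014], [0.5708, 0.1151, 0.014]] [0.6282 0.1152 0.014 ]
rim [[0.6005, 0.1062, 0.188], [0.5999, 0.1957, 0.188], [0.6732, 0.1945, 0.188], [0.6768, 0.1238, 0.188]] [0.6376 0.1551 0.188 ]
board [[0.5685, -0.0872, 0.006], [0.6972, -0.0856, 0.006], [0.6969, 0.1992, 0.006]] [0.6542 0.0088 0.006 ]
stop [[0.5794, 0.116, 0.014], [0.6879, 0.1163, 0.014]] [0.6336 0.1162 0.014 ]
```

Call:
jog_arm(
  moves=[
    [0.36,0,0,-0.01,-5.4],
    [0.36,0,0,-0.01,-5.4],
    [0.36,0,0,-0.01,-5.4],
    [0.36,0,0,-0.01,-5.4],
    [0.36,-0.024,-0.027,0,0],
    [0.36,-0.024,-0.027,0,0],
    [0.36,-0.024,-0.027,0,0],
    [0.36,-0.024,-0.027,0,0],
  ],
)

```text
t: 0.82
ee_pos: [0.3353, 0.4953, 0.2709]
orientation: [-0.001, 1.0, -0.0, -0.0]
force: [1.1, 0.8, -0.0]
gripper_width: 0.324
```

Call:
jog_arm(
  moves=[
    [0.36,-0.024,-0.027,0,0],
    [0.36,-0.024,-0.027,0,0],
    [0.36,-0.024,-0.027,0,0],
    [0.36,-0.024,-0.027,0,0],
    [0.36,-0.024,-0.027,0,0],
    [0.36,-0.024,-0.027,0,0],
    [0.36,-0.024,-0.027,0,0],
    [0.36,-0.024,-0.027,0,0],
  ],
)

```text
t: 1.48
ee_pos: [0.5277, 0.2793, 0.2711]
orientation: [-0.001, 1.0, -0.0, -0.0]
force: [0.8, 0.6, -0.2]
gripper_width: 0.317
```

```bash
python3 - <<'E'
from h import *
st()
for n in ['wrist']:
    f=optics.grab_frame(n); cv2.imwrite(f'pics/b_{n}.png',f[:,:,::-1])
E
```

```text
t 1.483 p [0.5277 0.2793 0.2711] q [-6.e-04  1.e+00 -1.e-04 -1.e-04] F [ 0.8   0.62 -0.17] w 0.317 j [-0.236  0.362 -0.38   1.646  0.144  1.161  0.921]
```

View pics/b_wrist.png

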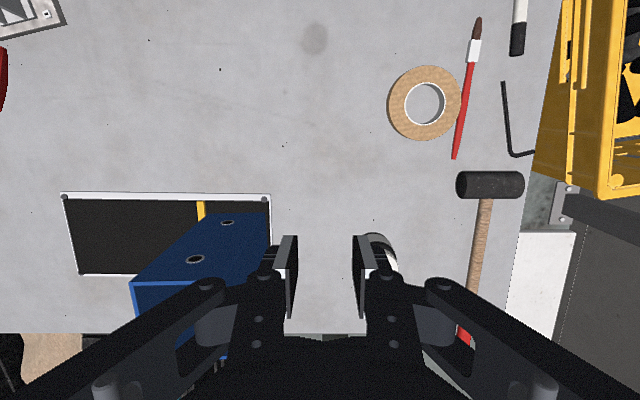

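Call:
jog_arm(
  moves=[
    [0.36,-0.015,-0.0175,0,0],
    [0.36,-0.015,-0.0175,0,0],
    [0.36,-0.015,-0.0175,0,0],
    [0.36,-0.015,-0.0175,0,0],
    [0.36,-0.015,-0.0175,0,0],
    [0.36,-0.015,-0.0175,0,0],
    [0.36,-0.014,-0.017,0.02,0],
    [0.36,0,0,0.02,0],
  ],
)

```text
t: 2.2
ee_pos: [0.6351, 0.1533, 0.2316]
orientation: [0.003, 1.0, -0.001, 0.002]
force: [0.9, -1.4, 0.0]
gripper_width: 0.322
```

```bash
python3 - <<'E'
from h import *
st()
for n in ['wrist','side','top']:
    f=optics.grab_frame(n); cv2.imwrite(f'pics/c_{n}.png',f[:,:,::-1])
f=cv2.imread('pics/c_side.png')[100:250,290:400]; a=cv2.resize(f,None,fx=4,fy=4)
f=cv2.imread('pics/c_top.png')[140:240,240:360]; b=cv2.resize(f,None,fx=3,fy=3)
b=cv2.copyMakeBorder(b,0,300,0,0,cv2.BORDER_CONSTANT); cv2.imwrite('pics/c_z.png',cv2.hconcat([a,b]))
E
```

```text
t 2.2 p [0.6351 0.1533 0.2316] q [ 0.0029  1.     -0.0013  0.0023] F [ 0.87 -1.42  0.01] w 0.322 j [-0.059  0.488 -0.308  1.548  0.162  1.127  1.162]
```

View pics/c_wrist.png

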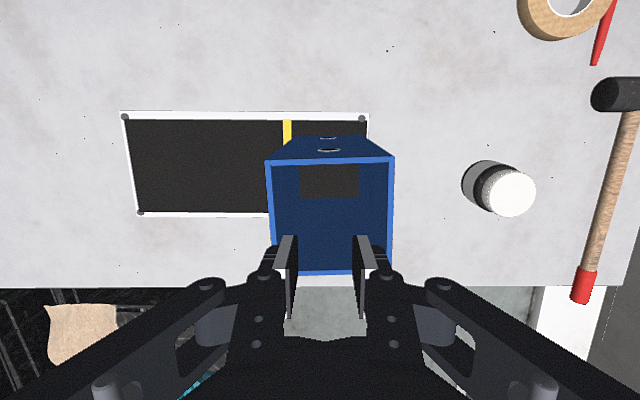

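View pics/c_z.png

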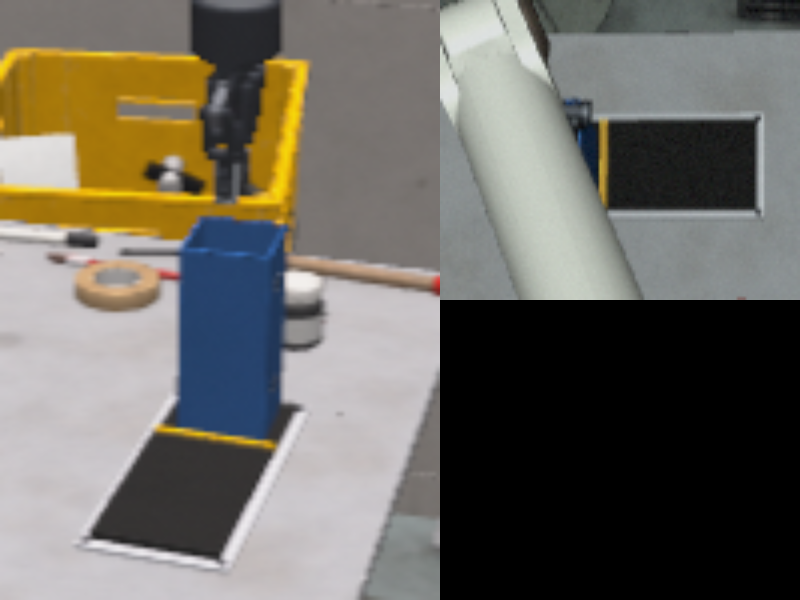

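```bash
cat >> h.py <<'E'
from scipy.spatial.transform import Rotation as Ro
def wz(u,v,z,s=None):
    s=s or manip.state(); m=optics.camera_model('wrist'); H=m['hand_eye']; Rw=Ro.from_quat(s['orientation']).as_matrix(); p=np.array(s['ee_pos'])
    d=Rw@H[:3,:3]@np.array([(u-m['cx'])/m['fx'],(v-m['cy'])/m['fy'],1]); o=p+Rw@H[:3,3]
    return o+d*(z-o[2])/d[2]
E
python3 - <<'E'
from h import *
s=st()
for p in [(265,160),(393,157),(270,275),(393,273)]: print(np.round(wz(*p,.188,s),4))
for p in [(282,119),(292,119)]: print('stop',np.round(wz(*p,.014,s),4))
for p in [(275,240),(298,236),(353,236),(373,240)]: print('tip',np.round(wz(*p,s['ee_pos'][2]+.003,s),4))
E
```

```text
t 2.35 p [0.6294 0.1588 0.2291] q [-4.0e-04  1.0e+00 -3.0e-04 -2.5e-03] F [-0.51  0.67  0.25] w 0.321 j [-0.064  0.489 -0.313  1.553  0.159  1.13   1.161]
[0.5893 0.1238 0.188 ]
[0.5875 0.2002 0.188 ]
[0.6659 0.1233 0.188 ]
[0.6644 0.2048 0.188 ]
stop [0.5686 0.1115 0.014 ]
stop [0.5686 0.1228 0.014 ]
tip [0.622  0.1353 0.2321]
tip [0.6199 0.1465 0.2321]
tip [0.6199 0.1733 0.2321]
tip [0.6219 0.1831 0.2321]
```

Call:
jog_arm(
  moves=[
    [0.36,-0.0025,-0.002,0.01,0],
    [0.36,0,0,0.012,0],
    [0.36,0,0,0.012,0],
    [0.36,0,0,0.012,0],
    [0.36,0,0,0.01,0],
    [0.36,0,0,0.01,0],
    [0.36,0,0,0.008,0],
    [0.36,0,0,0,0],
  ],
)

```text
t: 3.02
ee_pos: [0.6322, 0.1568, 0.1547]
orientation: [-0.001, 1.0, -0.0, -0.002]
force: [-0.2, -0.3, -0.2]
gripper_width: 0.323
```

```bash
cat > look.py <<'E'
import sys
from h import *
n=sys.argv[1]; st()
for c in ['side','wrist']:
    f=optics.grab_frame(c); cv2.imwrite(f'pics/{n}_{c}.png',f[:,:,::-1])
a=cv2.resize(cv2.imread(f'pics/{n}_side.png')[100:250,270:390],None,fx=3,fy=3,interpolation=cv2.INTER_CUBIC)
b=cv2.resize(cv2.imread(f'pics/{n}_wrist.png')[50:350,100:500],None,fx=1,fy=1)
b=cv2.copyMakeBorder(b,0,150,0,0,cv2.BORDER_CONSTANT); cv2.imwrite(f'pics/{n}.png',cv2.hconcat([a,b]))
E
python3 look.py d
```

```text
t 3.017 p [0.6322 0.1568 0.1547] q [-7.0e-04  1.0e+00 -4.0e-04 -1.8e-03] F [-0.25 -0.26 -0.21] w 0.323 j [-0.071  0.566 -0.298  1.613  0.188  0.995  1.144]
```

View pics/d.png

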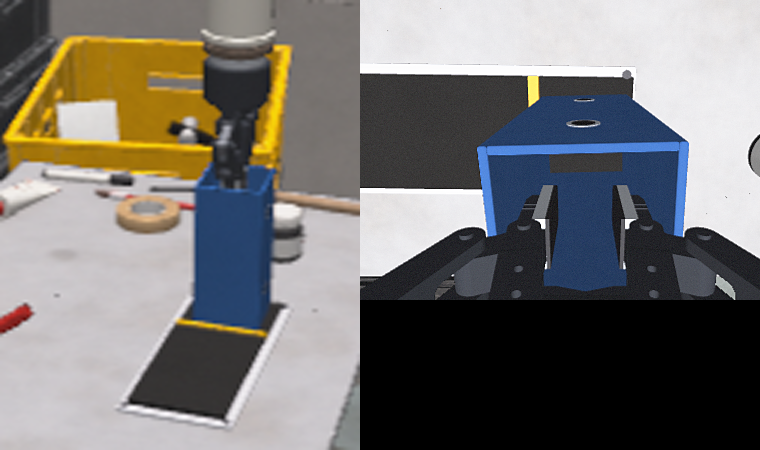

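Call:
jog_arm(
  moves=[
    [0.36,0,-0.0025,0,0],
    [0.36,0,-0.0025,0,0],
    [0.36,0,-0.0025,0,0],
    [0.36,0,-0.0025,0,0],
    [0.36,0,-0.0025,-0.0005,0],
    [0.36,0,-0.0025,-0.0005,0],
    [0.36,0,-0.0025,-0.0005,0],
    [0.36,0,-0.0025,-0.0005,0],
  ],
)

```text
t: 3.78
ee_pos: [0.6335, 0.1369, 0.1593]
orientation: [-0.001, 1.0, 0.0, -0.0]
force: [0.3, 1.7, -1.0]
gripper_width: 0.32
```

```bash
python3 look.py e
```

```text
t 3.783 p [0.6335 0.1369 0.1593] q [-6.e-04  1.e+00  1.e-04 -1.e-04] F [ 0.31  1.68 -0.98] w 0.32 j [-0.04   0.553 -0.297  1.622  0.184  0.994  1.176]
```

View pics/e.png

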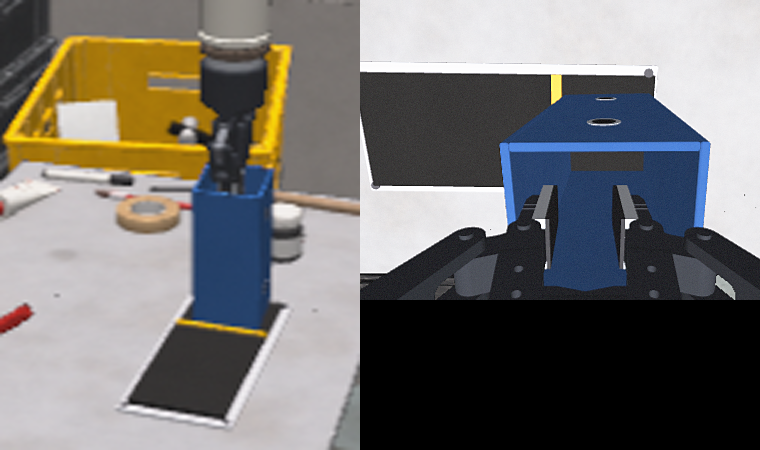

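Call:
jog_arm(
  moves=[
    [0.36,0,-0.0025,-0.0002,0],
    [0.36,0,-0.0025,-0.0002,0],
    [0.36,0,-0.0025,-0.0002,0],
    [0.36,0,-0.0025,-0.0002,0],
    [0.36,0,-0.0025,-0.0002,0],
    [0.36,0,-0.0025,-0.0002,0],
    [0.36,0,-0.0025,-0.0002,0],
    [0.36,0,-0.0025,-0.0002,0],
  ],
)

```text
t: 4.55
ee_pos: [0.6336, 0.1168, 0.1609]
orientation: [-0.001, 1.0, -0.0, -0.0]
force: [-0.3, 0.5, 0.1]
gripper_width: 0.323
```

```bash
python3 look.py f
```

```text
t 4.55 p [0.6336 0.1168 0.1609] q [-6.e-04  1.e+00 -0.e+00 -0.e+00] F [-0.25  0.49  0.07] w 0.323 j [-0.011  0.544 -0.294  1.631  0.181  0.993  1.208]
```

View pics/f.png

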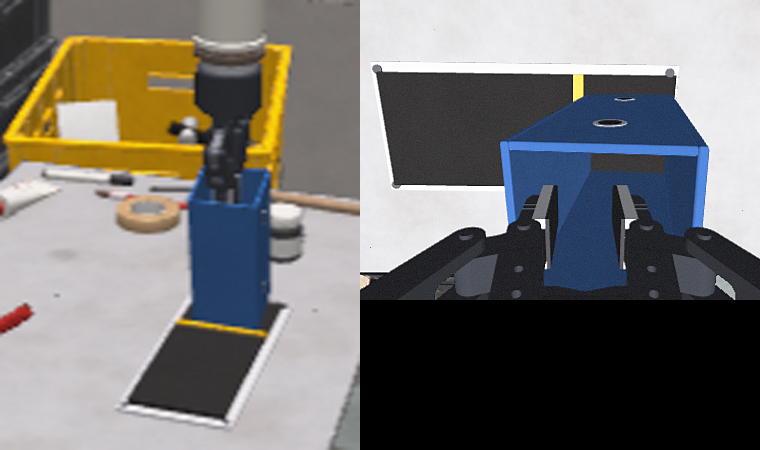

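```bash
cat >> h.py <<'E'
def wx(u,v,x,s):
    m=optics.camera_model('wrist'); H=m['hand_eye']; Rw=Ro.from_quat(s['orientation']).as_matrix(); p=np.array(s['ee_pos'])
    d=Rw@H[:3,:3]@np.array([(u-m['cx'])/m['fx'],(v-m['cy'])/m['fy'],1]); o=p+Rw@H[:3,3]
    return o+d*(x-o[0])/d[0]
def tilt(c1,c2,s=None,x=.5925):
    "outer front and rear corners of the near rim edge, pixel coords in the combined picture"
    s=s or manip.state(); f=lambda c:(c[0]-260,c[1]+50)
    a=wx(*f(c1),x,s); b=wx(*f(c2),x,s); th=np.arctan2(b[2]-a[2],b[1]-a[1])
    n=np.array([0,-np.sin(th),np.cos(th)]); toe=a-.18*n
    # rear inner rim
    d=(b-a)/np.linalg.norm(b-a); ri=a+.076*d
    print('theta',round(th,3),'len',round(np.linalg.norm(b-a),4),'front',np.round(a[1:],4),'rear',np.round(b[1:],4),'toe',np.round(toe[1:],4),'rearinner',np.round(ri[1:],4),'rel TCP',np.round(ri[1:]-np.array(s['ee_pos'])[1:],4))
E
python3 - <<'E'
from h import *
tilt((501,143),(707,149))
E
```

```text
theta 0.11 len 0.0671 front [0.0886 0.2023] rear [0.1554 0.2096] toe [0.1084 0.0234] rearinner [0.1642 0.2106] rel TCP [0.048  0.0497]
```

```bash
cat >> h.py <<'E'
from scipy.optimize import least_squares
def fit(c1,c2,s=None,ztoe=.008,near=None):
    "theta, toe y, side x from near rim edge corners (combined-picture pixels)"
    s=s or manip.state(); m=optics.camera_model('wrist'); H=m['hand_eye']; Rw=Ro.from_quat(s['orientation']).as_matrix(); p=np.array(s['ee_pos'])
    def pr(X):
        q=H[:3,:3].T@(Rw.T@(X-p)-H[:3,3]); return np.array([m['fx']*q[0]/q[2]+m['cx'],m['fy']*q[1]/q[2]+m['cy']])
    def pts(v):
        th,yt,x=v; u=lambda a,b:np.array([x,yt-(a*np.cos(th)+b*np.sin(th)),ztoe+(-a*np.sin(th)+b*np.cos(th))])
        return u(0,.18),u(-.08,.18),u(-.076,.18)
    def r(v):
        F,B,_=pts(v); return np.concatenate([pr(F)-[c1[0]-260,c1[1]+50],pr(B)-[c2[0]-260,c2[1]+50],[(v[2]-.5925)/.002]])
    o=least_squares(r,[.3,.117,.5925],x_scale=[.1,.01,.01]); F,B,ri=pts(o.x)
    print('theta',round(o.x[0],3),'toe y',round(o.x[1],4),'x',round(o.x[2],4),'res',np.round(o.fun,1),'rear inner',np.round(ri[1:],4),'relTCP',np.round(ri[1:]-p[1:],4))
E
python3 - <<'E'
from h import *
fit((501,143),(707,149))
E
```

```text
theta 0.036 toe y 0.0903 x 0.5971 res [-1.8  2.   1.8 -2.   2.3] rear inner [0.1598 0.1906] relTCP [0.0436 0.0297]
```

```bash
python3 - <<'E'
import cv2
a=cv2.resize(cv2.imread('pics/f_side.png')[145:215,325:375],None,fx=8,fy=8,interpolation=cv2.INTER_CUBIC)
b=cv2.resize(cv2.imread('pics/a_side.png')[145:215,325:375],None,fx=8,fy=8,interpolation=cv2.INTER_CUBIC)
cv2.imwrite('pics/f2.png',cv2.hconcat([b,a])[:600])
b=cv2.resize(cv2.imread('pics/f_wrist.png')[130:350,190:500],None,fx=2.5,fy=2.5); cv2.imwrite('pics/f3.png',b)
E
```

```text
(no output)
```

View pics/f2.png

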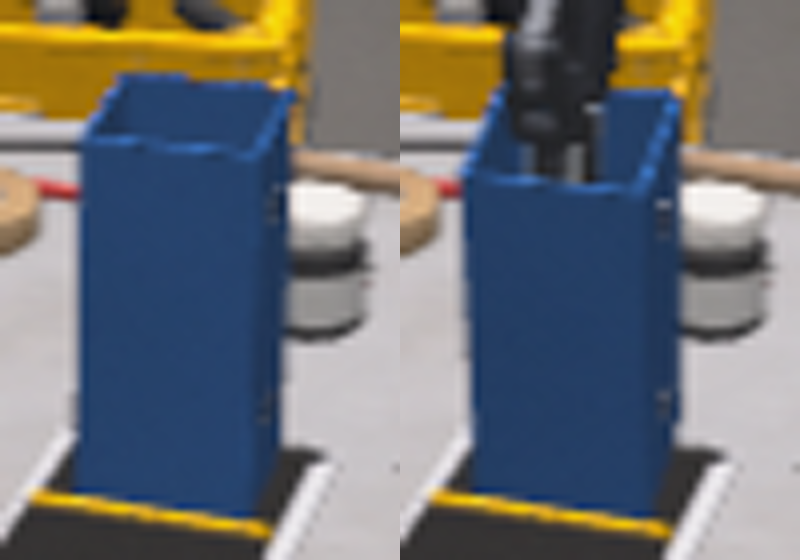

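View pics/f3.png

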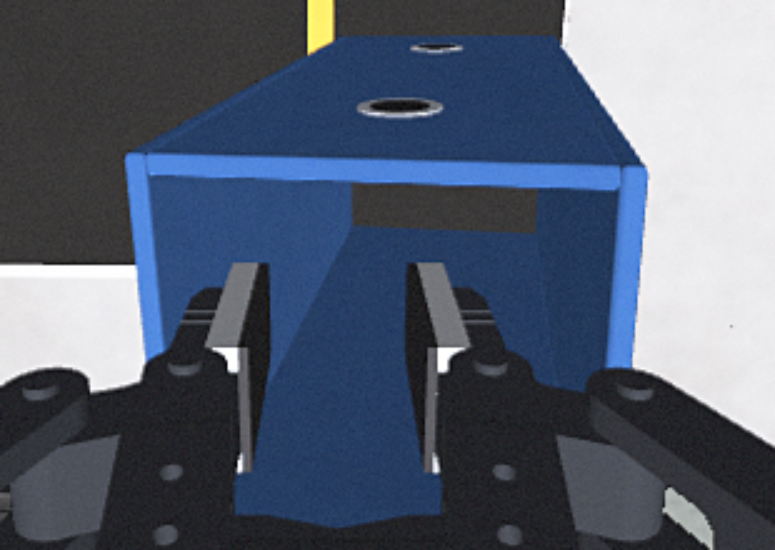

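```bash
python3 - <<'E'
from h import *
for th in [0,.1,.15,.2,.25,.3]:
    print(th,[np.round(proj('side',[x,.117-.18*np.sin(th),.008+.18*np.cos(th)]),1) for x in (.592,.672)])
print(proj('side',[.592,.117,.008]),proj('side',[.672,.117,.008]))
E
```

```text
0 [array([333. , 161.8]), array([355.7, 164.5])]
0.1 [array([331.5, 164.1]), array([354.4, 166.8])]
0.15 [array([330.8, 165.4]), array([353.8, 168.1])]
0.2 [array([330.1, 166.8]), array([353.1, 169.6])]
0.25 [array([329.4, 168.4]), array([352.5, 171.2])]
0.3 [array([328.6, 170.1]), array([351.9, 172.9])]
[332.52869759 207.72330628] [354.12489452 210.84911703]
```

Call:
jog_arm(
  moves=[
    [0.36,0,-0.0025,-0.0003,0],
    [0.36,0,-0.0025,-0.0003,0],
    [0.36,0,-0.0025,-0.0003,0],
    [0.36,0,-0.0025,-0.0003,0],
    [0.36,0,-0.0025,-0.0003,0],
    [0.36,0,-0.0025,-0.0003,0],
    [0.36,0,-0.0025,-0.0003,0],
    [0.36,0,-0.0025,-0.0003,0],
  ],
)

```text
t: 5.32
ee_pos: [0.6337, 0.0968, 0.1633]
orientation: [-0.001, 1.0, -0.0, -0.0]
force: [0.2, 0.7, -1.0]
gripper_width: 0.319
```

```bash
cat > look.py <<'E'
import sys
from h import *
n=sys.argv[1]; st()
for c in ['side','wrist']:
    f=optics.grab_frame(c); cv2.imwrite(f'pics/{n}_{c}.png',f[:,:,::-1])
st()
a=cv2.resize(cv2.imread(f'pics/{n}_side.png')[140:245,305:385],None,fx=5,fy=5,interpolation=cv2.INTER_CUBIC)
b=cv2.resize(cv2.imread(f'pics/{n}_wrist.png')[50:350,100:500],None,fx=1,fy=1)
b=cv2.copyMakeBorder(b,0,225,0,0,cv2.BORDER_CONSTANT); cv2.imwrite(f'pics/{n}.png',cv2.hconcat([a,b]))
E
python3 look.py g
```

```text
t 5.317 p [0.6337 0.0968 0.1633] q [-6.e-04  1.e+00 -0.e+00 -0.e+00] F [ 0.17  0.68 -0.98] w 0.319 j [ 0.019  0.536 -0.292  1.638  0.177  0.993  1.241]
t 5.417 p [0.6338 0.0962 0.1634] q [-2.e-04  1.e+00 -2.e-04  1.e-04] F [0.5  0.26 1.83] w 0.322 j [ 0.02   0.536 -0.292  1.638  0.177  0.993  1.241]
```

View pics/g.png

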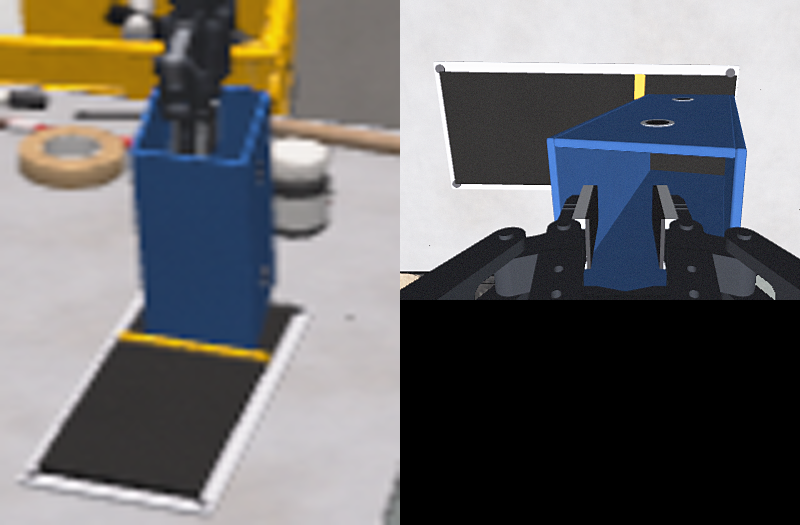

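Call:
jog_arm(
  moves=[
    [0.36,0,-0.0025,-0.0002,0],
    [0.36,0,-0.0025,-0.0002,0],
    [0.36,0,-0.0025,-0.0002,0],
    [0.36,0,-0.002,-0.0002,0],
    [0.36,0,-0.002,-0.0002,0],
    [0.36,0,-0.002,-0.0002,0],
    [0.36,0,-0.002,-0.0002,0],
    [0.36,0,-0.002,-0.0002,0],
  ],
)

```text
t: 6.08
ee_pos: [0.6337, 0.0794, 0.1649]
orientation: [-0.001, 1.0, 0.0, 0.0]
force: [0.5, -0.6, 0.3]
gripper_width: 0.323
```

```bash
python3 look.py i
```

```text
t 6.083 p [0.6337 0.0794 0.1649] q [-6.e-04  1.e+00  0.e+00  0.e+00] F [ 0.46 -0.58  0.32] w 0.323 j [ 0.045  0.53  -0.29   1.644  0.174  0.993  1.27 ]
t 6.183 p [0.6338 0.0789 0.1649] q [-2.e-04  1.e+00 -2.e-04  0.e+00] F [ 0.15 -0.37  0.29] w 0.32 j [ 0.045  0.53  -0.29   1.644  0.174  0.993  1.269]
```

View pics/i.png

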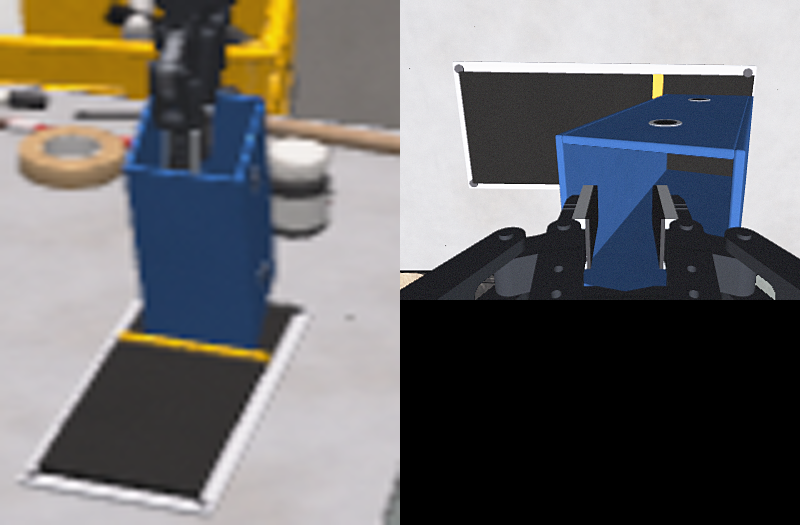

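Call:
jog_arm(
  moves=[
    [0.36,0,-0.0018,0,0],
    [0.36,0,-0.0018,0,0],
    [0.36,0,-0.0018,0,0],
    [0.36,0,-0.0018,0,0],
    [0.36,0,-0.0018,0,0],
    [0.36,0,-0.0018,0,0],
    [0.36,0,-0.0018,0,0],
    [0.36,0,-0.0018,0,0],
  ],
)

```text
t: 6.85
ee_pos: [0.6337, 0.065, 0.1649]
orientation: [-0.001, 1.0, 0.0, 0.0]
force: [-0.1, 0.0, 0.1]
gripper_width: 0.319
```

```bash
python3 look.py j
```

```text
t 6.85 p [0.6337 0.065  0.1649] q [-6.e-04  1.e+00  0.e+00  0.e+00] F [-0.13  0.01  0.1 ] w 0.319 j [ 0.066  0.527 -0.288  1.648  0.172  0.991  1.293]
t 6.95 p [0.6337 0.0645 0.1648] q [-2.e-04  1.e+00 -2.e-04 -0.e+00] F [ 0.23 -0.2  -0.26] w 0.32 j [ 0.067  0.527 -0.287  1.648  0.172  0.991  1.293]
```

View pics/j.png

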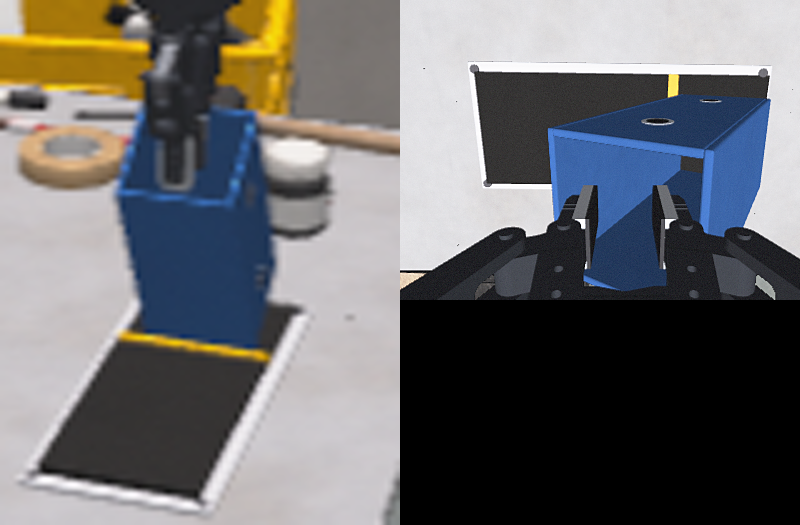

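Call:
jog_arm(
  moves=[
    [0.36,0,-0.0018,0,0],
    [0.36,0,-0.0018,0,0],
    [0.36,0,-0.0018,0.0002,0],
    [0.36,0,-0.0018,0.0002,0],
    [0.36,0,-0.0018,0.0002,0],
    [0.36,0,-0.0018,0.0002,0],
    [0.36,0,-0.0018,0.0004,0],
    [0.36,0,-0.0018,0.0004,0],
  ],
)

```text
t: 7.62
ee_pos: [0.6337, 0.0506, 0.1633]
orientation: [-0.001, 1.0, -0.0, 0.0]
force: [0.0, -0.3, -0.1]
gripper_width: 0.321
```

```bash
python3 look.py k; python3 - <<'E'
from h import *
for th in [.5,.6,.7,.8,1.,1.2]:
    print(th,[np.round((proj('side',[.672,yt-.18*np.sin(th),.008+.18*np.cos(th)])-[305,140])*5,0) for yt in (.117,.137)])
E
```

```text
t 7.617 p [0.6337 0.0506 0.1633] q [-6.e-04  1.e+00 -0.e+00  0.e+00] F [ 0.04 -0.26 -0.08] w 0.321 j [ 0.087  0.527 -0.285  1.653  0.17   0.987  1.316]
t 7.717 p [0.6337 0.0501 0.1632] q [-3.e-04  1.e+00 -2.e-04 -1.e-04] F [-1.4  -0.57  0.12] w 0.319 j [ 0.087  0.527 -0.285  1.653  0.17   0.987  1.316]
0.5 [array([222., 204.]), array([229., 192.])]
0.6 [array([215., 227.]), array([223., 214.])]
0.7 [array([210., 252.]), array([217., 239.])]
0.8 [array([204., 278.]), array([212., 264.])]
1.0 [array([195., 332.]), array([202., 318.])]
1.2 [array([187., 387.]), array([195., 373.])]
```

View pics/k.png

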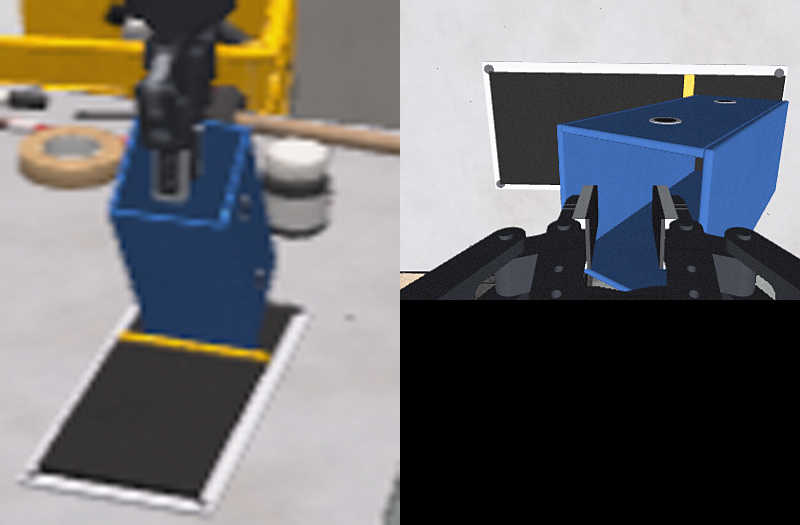

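Call:
jog_arm(
  moves=[
    [0.36,0,-0.0022,0.0004,0],
    [0.36,0,-0.0022,0.0004,0],
    [0.36,0,-0.0022,0.0004,0],
    [0.36,0,-0.0022,0.0005,0],
    [0.36,0,-0.0022,0.0005,0],
    [0.36,0,-0.0022,0.0005,0],
    [0.36,0,-0.0022,0.0006,0],
    [0.36,0,-0.0022,0.0006,0],
  ],
)

```text
t: 8.38
ee_pos: [0.6337, 0.0329, 0.1593]
orientation: [-0.001, 1.0, -0.0, -0.0]
force: [0.6, -0.2, -0.6]
gripper_width: 0.32
```

```bash
python3 look.py l
```

```text
t 8.383 p [0.6337 0.0329 0.1593] q [-6.e-04  1.e+00 -0.e+00 -1.e-04] F [ 0.56 -0.16 -0.56] w 0.32 j [ 0.112  0.529 -0.281  1.659  0.17   0.978  1.344]
t 8.483 p [0.6336 0.0324 0.1592] q [-2.e-04  1.e+00 -2.e-04 -2.e-04] F [-0.16 -0.98  0.07] w 0.322 j [ 0.113  0.529 -0.281  1.659  0.17   0.978  1.344]
```

View pics/l.png

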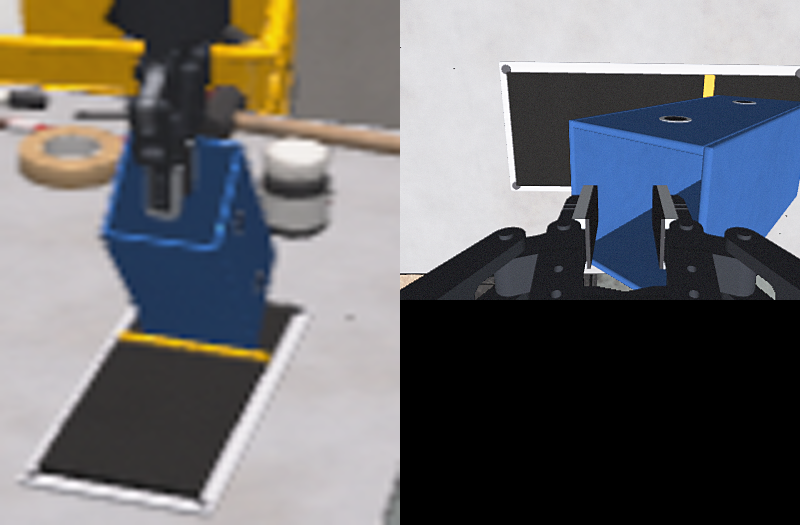

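Call:
jog_arm(
  moves=[
    [0.36,0,-0.0022,0.0006,0],
    [0.36,0,-0.0022,0.0006,0],
    [0.36,0,-0.0022,0.0006,0],
    [0.36,0,-0.0022,0.0008,0],
    [0.36,0,-0.0022,0.0008,0],
    [0.36,0,-0.0022,0.0008,0],
    [0.36,0,-0.0022,0.0008,0],
    [0.36,0,-0.0022,0.0008,0],
  ],
)

```text
t: 9.15
ee_pos: [0.6337, 0.0153, 0.1535]
orientation: [-0.001, 1.0, -0.0, -0.0]
force: [0.1, 0.1, -1.0]
gripper_width: 0.316
```

```bash
python3 look.py m
```

```text
t 9.15 p [0.6337 0.0153 0.1535] q [-6.e-04  1.e+00 -0.e+00 -1.e-04] F [ 0.05  0.09 -1.01] w 0.316 j [ 0.137  0.534 -0.277  1.665  0.17   0.966  1.372]
t 9.25 p [0.6337 0.0148 0.1534] q [-2.e-04  1.e+00 -2.e-04 -2.e-04] F [ 0.24 -0.64 -1.2 ] w 0.324 j [ 0.137  0.534 -0.276  1.665  0.17   0.966  1.372]
```

View pics/m.png

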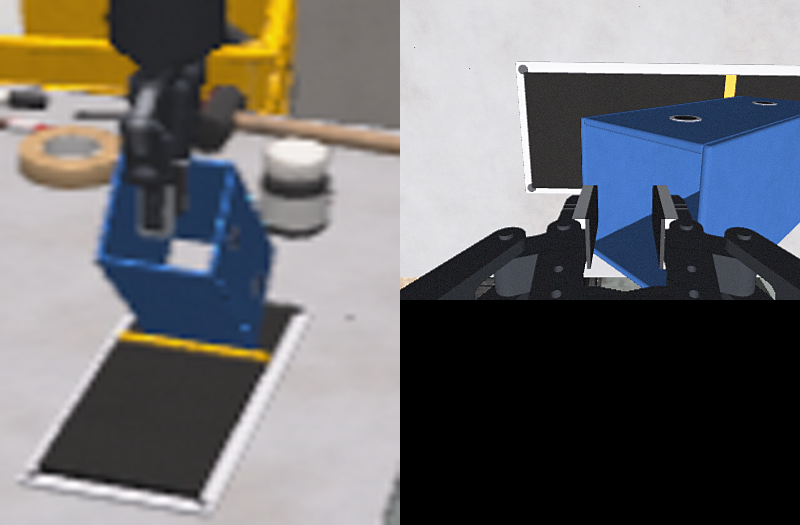

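Call:
jog_arm(
  moves=[
    [0.36,0,-0.0021,0.001,0],
    [0.36,0,-0.0021,0.001,0],
    [0.36,0,-0.0021,0.001,0],
    [0.36,0,-0.0021,0.001,0],
    [0.36,0,-0.0021,0.001,0],
    [0.36,0,-0.0021,0.001,0],
    [0.36,0,-0.0021,0.001,0],
    [0.36,0,-0.0021,0.001,0],
  ],
)

```text
t: 9.92
ee_pos: [0.6337, -0.0014, 0.1454]
orientation: [-0.001, 1.0, 0.0, -0.0]
force: [-0.7, -1.2, -0.1]
gripper_width: 0.322
```

```bash
python3 look.py n
```

```text
t 9.917 p [ 0.6337 -0.0014  0.1454] q [-6.e-04  1.e+00  0.e+00 -1.e-04] F [-0.68 -1.23 -0.14] w 0.322 j [ 0.16   0.543 -0.272  1.671  0.171  0.951  1.397]
t 10.017 p [ 0.6336 -0.0019  0.1453] q [-2.e-04  1.e+00 -2.e-04 -2.e-04] F [-0.4  -0.42 -0.76] w 0.316 j [ 0.16   0.543 -0.272  1.671  0.172  0.951  1.397]
```

View pics/n.png

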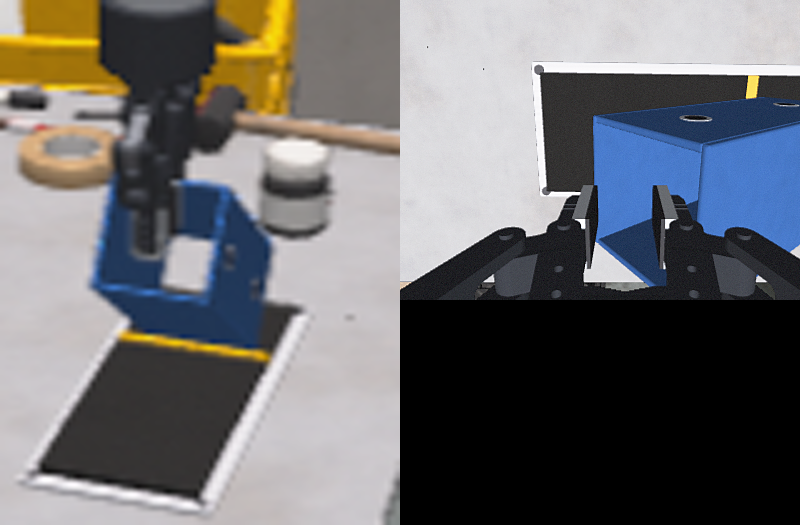

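Call:
jog_arm(
  moves=[
    [0.36,0,-0.002,0.0012,0],
    [0.36,0,-0.002,0.0012,0],
    [0.36,0,-0.002,0.0012,0],
    [0.36,0,-0.002,0.0012,0],
    [0.36,0,-0.002,0.0013,0],
    [0.36,0,-0.002,0.0013,0],
    [0.36,0,-0.002,0.0013,0],
    [0.36,0,-0.002,0.0013,0],
  ],
)

```text
t: 10.68
ee_pos: [0.6338, -0.0174, 0.1354]
orientation: [-0.001, 1.0, 0.0, -0.0]
force: [0.2, -0.9, 0.9]
gripper_width: 0.323
```

```bash
python3 look.py o
```

```text
t 10.683 p [ 0.6338 -0.0174  0.1354] q [-6.e-04  1.e+00  0.e+00 -0.e+00] F [ 0.19 -0.94  0.87] w 0.323 j [ 0.181  0.555 -0.267  1.677  0.174  0.933  1.42 ]
t 10.783 p [ 0.6336 -0.0179  0.1352] q [-2.e-04  1.e+00 -2.e-04 -3.e-04] F [ 0.32 -0.99  0.51] w 0.318 j [ 0.182  0.555 -0.267  1.677  0.174  0.933  1.42 ]
```

View pics/o.png

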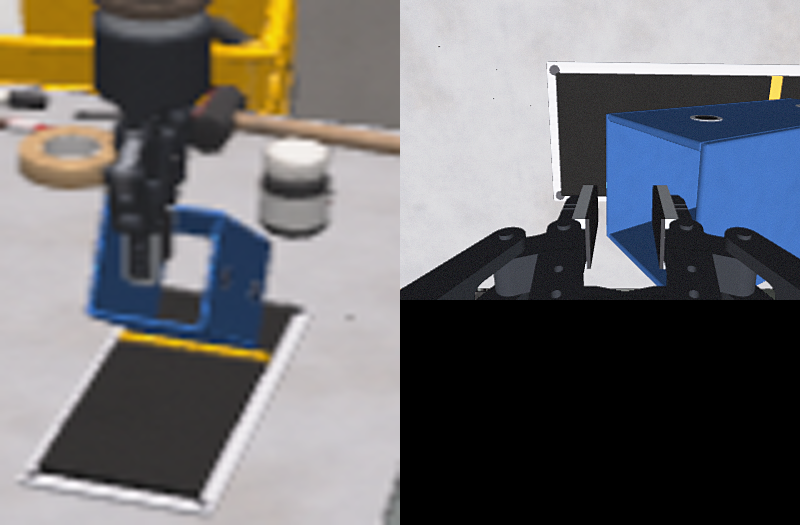

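Call:
jog_arm(
  moves=[
    [0.36,0,-0.0019,0.0014,0],
    [0.36,0,-0.0019,0.0014,0],
    [0.36,0,-0.0019,0.0014,0],
    [0.36,0,-0.0019,0.0014,0],
    [0.36,0,-0.0018,0.0015,0],
    [0.36,0,-0.0018,0.0015,0],
    [0.36,0,-0.0018,0.0015,0],
    [0.36,0,-0.0018,0.0015,0],
  ],
)

```text
t: 11.45
ee_pos: [0.6338, -0.0322, 0.1238]
orientation: [-0.001, 1.0, 0.0, -0.0]
force: [-0.2, -0.9, 0.1]
gripper_width: 0.32
```

```bash
python3 look.py p
```

```text
t 11.45 p [ 0.6338 -0.0322  0.1238] q [-6.e-04  1.e+00  0.e+00 -1.e-04] F [-0.18 -0.85  0.09] w 0.32 j [ 0.201  0.569 -0.262  1.683  0.178  0.913  1.441]
t 11.55 p [ 0.6336 -0.0326  0.1236] q [-3.e-04  1.e+00 -1.e-04 -3.e-04] F [-0.82 -1.14 -0.92] w 0.324 j [ 0.201  0.57  -0.262  1.683  0.178  0.913  1.441]
```

View pics/p.png

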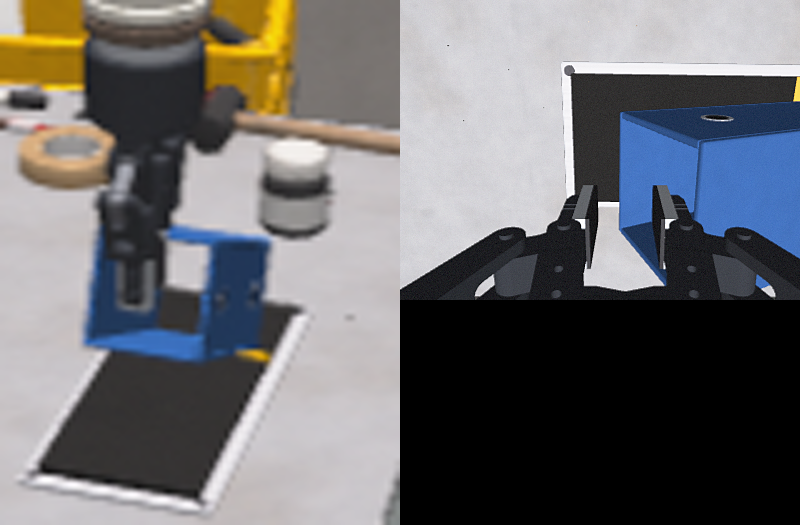

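Call:
jog_arm(
  moves=[
    [0.36,0,-0.0017,0.0016,0],
    [0.36,0,-0.0017,0.0016,0],
    [0.36,0,-0.0017,0.0016,0],
    [0.36,0,-0.0017,0.0016,0],
    [0.36,0,-0.0017,0.0016,0],
    [0.36,0,-0.0016,0.0017,0],
    [0.36,0,-0.0016,0.0017,0],
    [0.36,0,-0.0016,0.0017,0],
  ],
)

```text
t: 12.22
ee_pos: [0.6338, -0.0455, 0.1107]
orientation: [-0.001, 1.0, -0.0, -0.0]
force: [0.5, -0.8, -1.3]
gripper_width: 0.322
```

```bash
python3 look.py q
```

```text
t 12.217 p [ 0.6338 -0.0455  0.1107] q [-6.e-04  1.e+00 -0.e+00 -0.e+00] F [ 0.5  -0.78 -1.27] w 0.322 j [ 0.217  0.587 -0.257  1.688  0.182  0.89   1.459]
t 12.317 p [ 0.6335 -0.0458  0.1104] q [-4.e-04  1.e+00 -1.e-04 -4.e-04] F [ 0.7  -0.97 -0.19] w 0.321 j [ 0.218  0.587 -0.257  1.688  0.182  0.891  1.459]
```

View pics/q.png

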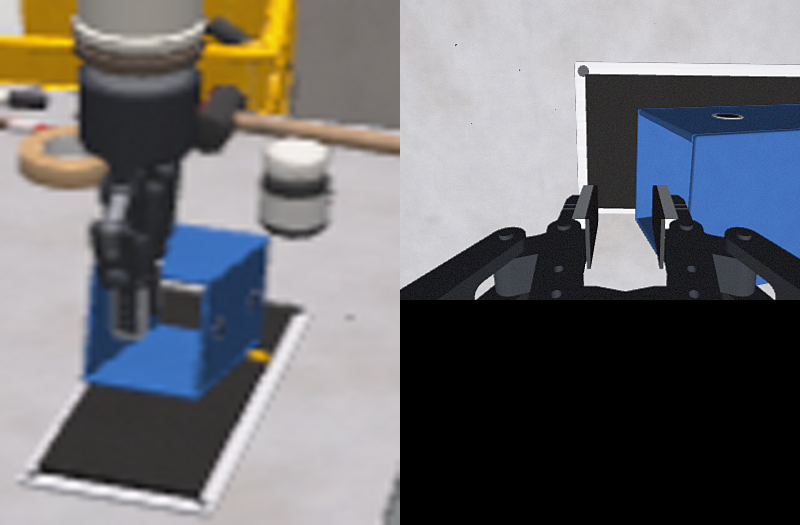

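```bash
cat >> h.py <<'E'
def sfit(F=None,B=None,K=None,T=None,x=.673,off=(305,140),k=5):
    "front rim, rear rim, rear foot (,toe) outer corners on the far (+x) side in the zoomed side picture"
    def pts(v):
        th,yt,zt,xx=v; u=lambda a,b:np.array([xx,yt-(a*np.cos(th)+b*np.sin(th)),zt+(-a*np.sin(th)+b*np.cos(th))*1])
        # a along tube x (pad side +), b along tube z
        g=lambda a,b:np.array([xx,yt-(a*np.cos(th)+b*np.sin(th)),zt-a*np.sin(th)+b*np.cos(th)])
        return g(0,.18),g(-.08,.18),g(-.08,0),g(0,0),g(-.076,.18)
    obs=[F,B,K,T]
    def r(v):
        P=pts(v); e=[]
        for o,p in zip(obs,P):
            if o is not None: e+=list(proj('side',p)-(np.array(off)+(np.array(o)+.5)/k-.5))
        return np.array(e+[(v[2]-.012)/.006,(v[3]-x)/.003])
    o=least_squares(r,[1.2,.125,.012,x],x_scale=[.1,.01,.01,.01]); P=pts(o.x)
    s=manip.state(); p=np.array(s['ee_pos'])
    print('th,yt,zt,x',np.round(o.x,4),'res',np.round(o.fun,1),'rearinner',np.round(P[4][1:],4),'relTCP',np.round(P[4][1:]-p[1:],4))
E
python3 - <<'E'
from h import *
sfit((198,397),(205,287),(270,237))
import cv2
a=cv2.resize(cv2.imread('pics/q_side.png')[180:225,318:365],None,fx=12,fy=12,interpolation=cv2.INTER_CUBIC); cv2.imwrite('pics/q2.png',a)
E
```

```text
th,yt,zt,x [1.3023 0.1357 0.009  0.674 ] res [-0.2  1.1  0.5 -0.9 -0.7 -0.5 -0.5  0.3] rearinner [-0.0177  0.13  ] relTCP [0.0281 0.0196]
```

View pics/q2.png

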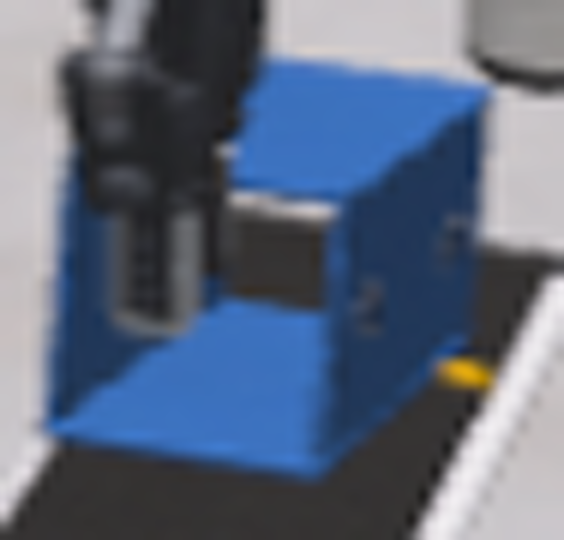

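Call:
jog_arm(
  moves=[
    [0.36,0,-0.0006,0.0024,0],
    [0.36,0,-0.0008,0.0024,0],
    [0.36,0,-0.001,0.0022,0],
    [0.36,0,-0.001,0.0022,0],
    [0.36,0,-0.001,0.0022,0],
    [0.36,0,-0.001,0.0022,0],
    [0.36,0,-0.001,0.0022,0],
    [0.36,0,-0.001,0.0022,0],
  ],
)

```text
t: 12.98
ee_pos: [0.6339, -0.053, 0.0927]
orientation: [-0.001, 1.0, -0.0, 0.0]
force: [0.2, -1.8, -0.2]
gripper_width: 0.323
```

```bash
cat >> look.py <<'E'
a=cv2.resize(cv2.imread(f'pics/{n}_side.png')[175:225,315:370],None,fx=12,fy=12,interpolation=cv2.INTER_CUBIC); cv2.imwrite(f'pics/{n}2.png',a)
E
python3 look.py r
```

```text
t 12.983 p [ 0.6339 -0.053   0.0927] q [-5.e-04  1.e+00 -1.e-04  0.e+00] F [ 0.22 -1.77 -0.17] w 0.323 j [ 0.224  0.611 -0.251  1.695  0.189  0.86   1.465]
t 13.083 p [ 0.6335 -0.053   0.0924] q [-4.e-04  1.e+00 -0.e+00 -3.e-04] F [ 0.21 -1.45 -0.82] w 0.32 j [ 0.225  0.611 -0.251  1.695  0.189  0.86   1.465]
```

View pics/r2.png

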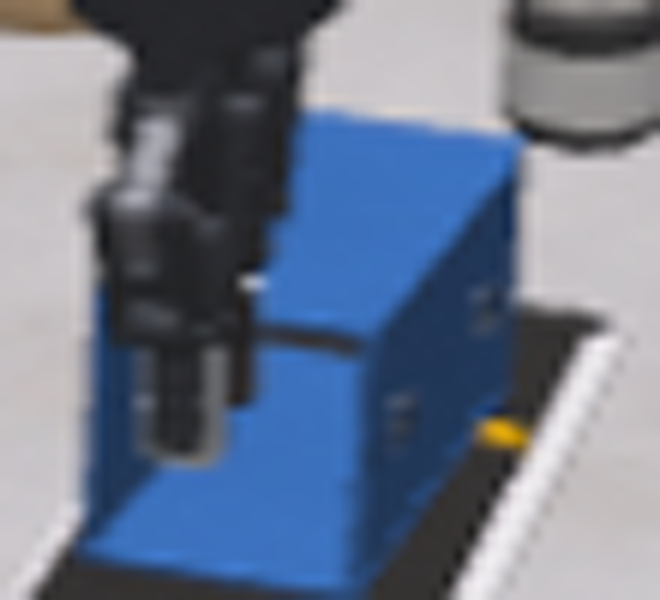

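View pics/r.png

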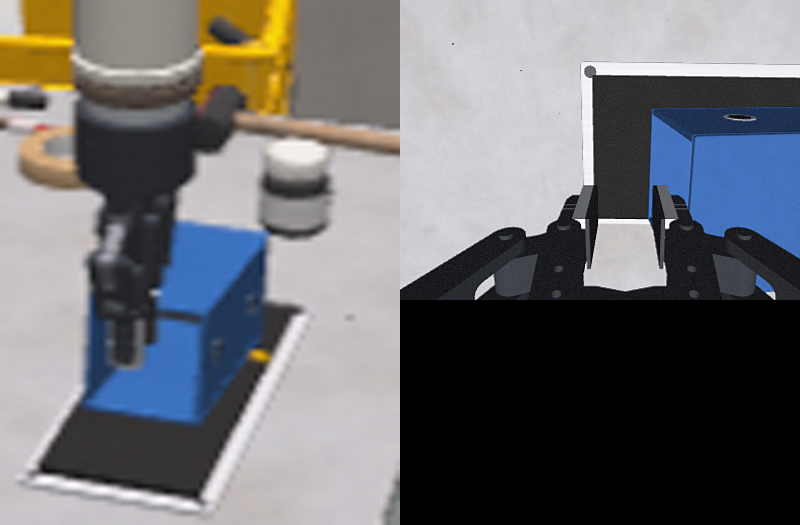

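```bash
python3 - <<'E'
from h import *
sfit((358,592),(366,340),(520,145),None,off=(315,175),k=12)
sfit((358,592),(366,345),(520,140),(505,395),off=(315,175),k=12)
E
```

```text
th,yt,zt,x [1.4208 0.1433 0.0094 0.6736] res [-0.4  1.1  0.3 -0.9 -0.1 -0.5 -0.4  0.2] rearinner [-0.0233  0.1114] relTCP [0.0297 0.019 ]
th,yt,zt,x [1.4267 0.1442 0.0094 0.6737] res [-0.3  1.3  0.4 -1.  -0.1 -0.2 -0.3 -0.4 -0.4  0.2] rearinner [-0.0231  0.1104] relTCP [0.03  0.018]
```

Call:
jog_arm(
  moves=[
    [0.36,0,-0.0004,0.0025,0],
    [0.36,0,-0.0006,0.0025,0],
    [0.36,0,-0.0008,0.0022,0],
    [0.36,0,-0.0008,0.0022,0],
    [0.36,0,-0.0008,0.0022,0],
    [0.36,0,-0.0008,0.0022,0],
    [0.36,0,-0.0008,0.0022,0],
    [0.36,0,-0.0008,0.0022,0],
  ],
)

```text
t: 13.75
ee_pos: [0.6339, -0.0588, 0.0745]
orientation: [-0.0, 1.0, -0.0, 0.0]
force: [-0.3, -2.5, -0.5]
gripper_width: 0.319
```

```bash
python3 look.py s
```

```text
t 13.75 p [ 0.6339 -0.0588  0.0745] q [-5.e-04  1.e+00 -1.e-04  0.e+00] F [-0.35 -2.53 -0.5 ] w 0.319 j [ 0.229  0.636 -0.245  1.701  0.197  0.829  1.468]
t 13.85 p [ 0.6336 -0.0588  0.0742] q [-4.e-04  1.e+00 -1.e-04 -3.e-04] F [-0.99 -2.63  0.54] w 0.317 j [ 0.229  0.636 -0.245  1.702  0.197  0.829  1.468]
```

View pics/s2.png

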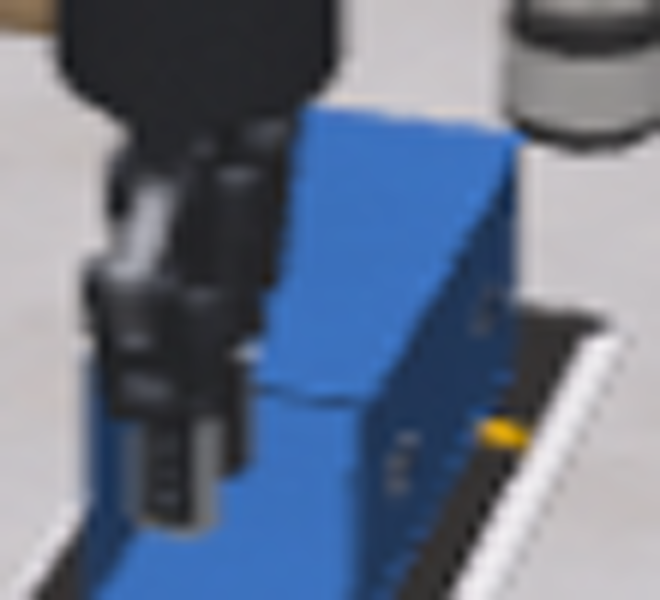

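View pics/s.png

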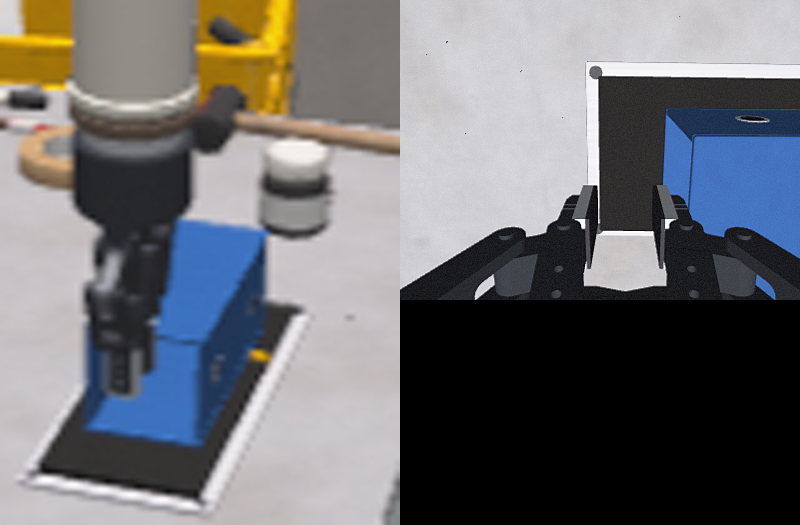

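```bash
python3 - <<'E'
from h import *
sfit((201,443),(201,342),(266,233))
E
```

```text
th,yt,zt,x [1.5351 0.1529 0.0099 0.6735] res [-0.4  0.9  0.3 -0.6 -0.1 -0.5 -0.4  0.2] rearinner [-0.0243  0.0923] relTCP [0.0346 0.0181]
```

Call:
jog_arm(
  moves=[
    [0.36,0,-0.0008,0.001,0],
    [0.36,0,-0.0008,0.001,0],
    [0.36,0,-0.0008,0.001,0],
    [0.36,0,-0.0008,0.001,0],
    [0.36,0,-0.0008,0.0005,0],
    [0.36,0,-0.0008,0,0],
    [0.36,0,-0.0008,0,0],
    [0.36,0,-0.0008,0,0],
  ],
)

```text
t: 14.52
ee_pos: [0.634, -0.0646, 0.0703]
orientation: [-0.001, 1.0, 0.0, 0.0]
force: [0.2, -0.5, 0.0]
gripper_width: 0.32
```

```bash
python3 look.py t
```

```text
t 14.517 p [ 0.634  -0.0646  0.0703] q [-8.e-04  1.e+00  2.e-04  1.e-04] F [ 0.23 -0.49  0.05] w 0.32 j [ 0.237  0.642 -0.244  1.701  0.198  0.822  1.477]
t 14.617 p [ 0.6339 -0.065   0.0703] q [-5.e-04  1.e+00  0.e+00  1.e-04] F [ 0.28  0.07 -0.94] w 0.317 j [ 0.237  0.642 -0.243  1.701  0.198  0.822  1.477]
```

View pics/t.png

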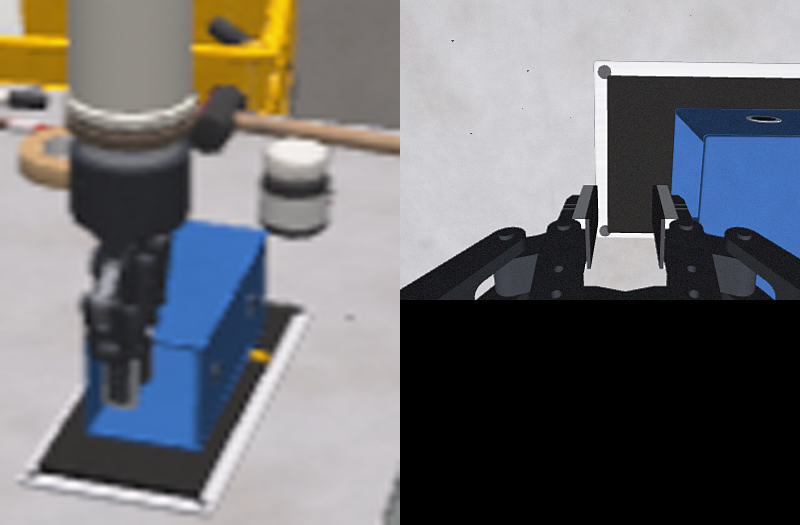

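Call:
jog_arm(
  moves=[
    [0.36,0,-0.003,0,0],
    [0.36,0,-0.005,0,0],
    [0.36,0,-0.008,0,0],
    [0.36,0,-0.01,0,0],
    [0.36,0,-0.01,0,0],
    [0.36,0,-0.01,0,0],
    [0.36,0,-0.005,-0.01,0],
    [0.36,0,0,-0.01,0],
  ],
)

```text
t: 15.28
ee_pos: [0.633, -0.1189, 0.0902]
orientation: [0.001, 1.0, -0.0, -0.001]
force: [-0.1, 0.5, 0.3]
gripper_width: 0.321
```

Call:
jog_arm(
  moves=[
    [0.36,0,-0.005,-0.02,0],
    [0.36,0,-0.005,-0.02,0],
    [0.36,0.02,-0.01,-0.02,0],
    [0.36,0.02,-0.01,-0.02,0],
    [0.36,0.02,-0.01,-0.02,0],
    [0.36,0.02,0,-0.02,0],
    [0.36,0.02,0,0,0],
    [0.36,0,0,0,0],
  ],
)

```text
t: 15.95
ee_pos: [0.5318, -0.1566, 0.213]
orientation: [0.0, 1.0, -0.001, 0.001]
force: [-0.5, 0.4, -0.9]
gripper_width: 0.322
```

```bash
python3 look.py u;python3 - <<'E'
from h import *
f=optics.grab_frame('top'); cv2.imwrite('pics/u_top.png',cv2.resize(f[150:230,230:350,::-1],None,fx=6,fy=6))
E
```

```text
t 15.95 p [ 0.5318 -0.1566  0.213 ] q [ 0.e+00  1.e+00 -9.e-04  7.e-04] F [-0.5   0.43 -0.92] w 0.322 j [ 0.465  0.33  -0.278  1.819  0.107  1.005  1.715]
t 16.05 p [ 0.5342 -0.1559  0.2118] q [-6.0e-04  1.0e+00 -4.0e-04  1.1e-03] F [ 0.3  -0.77 -0.84] w 0.318 j [ 0.463  0.335 -0.278  1.815  0.108  1.003  1.714]
```

View pics/u.png

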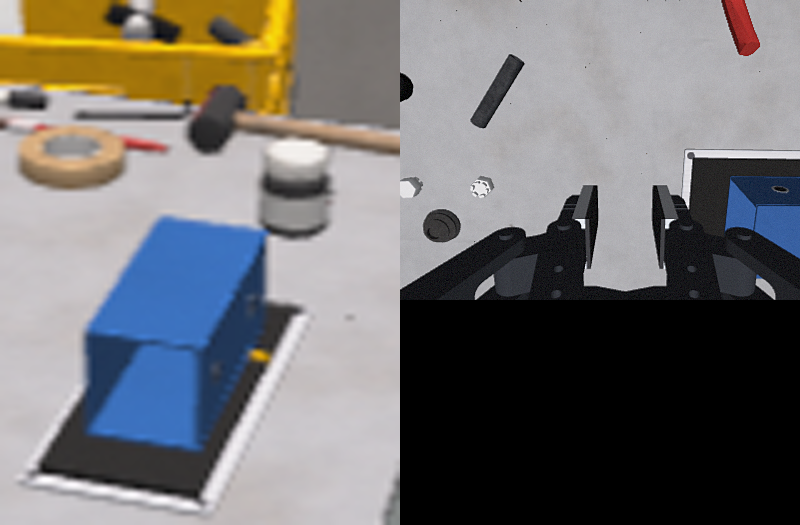

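View pics/u_top.png

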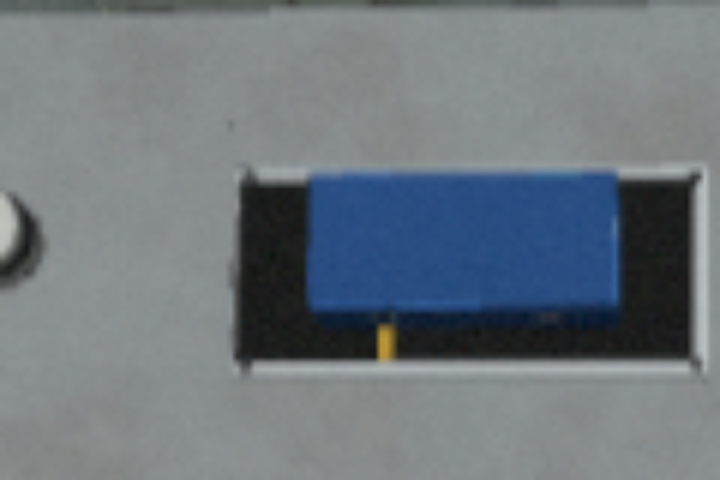

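View pics/u_side.png

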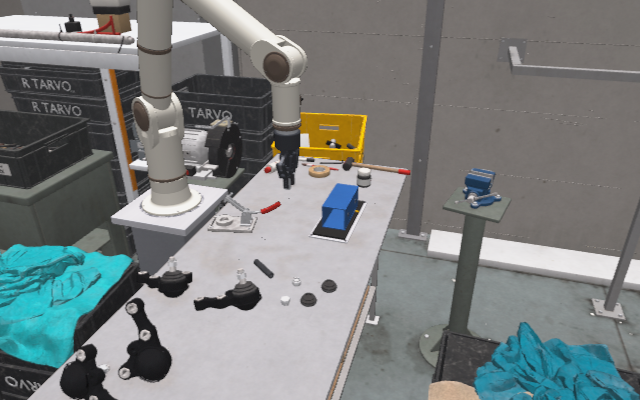

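```bash
python3 - <<'E'
from h import *
for z in (.094,):
  for p in [(308,174),(308,308),(620,174),(620,308)]: print(np.round(onz('top',p[0]/6+230-.5,p[1]/6+150-.5,z),4))
sfit((201,449),(203,348),(266,233))
E
```

```text
[0.6708 0.1484 0.094 ]
[0.5914 0.1479 0.094 ]
[ 0.6678 -0.034   0.094 ]
[ 0.5886 -0.033   0.094 ]
th,yt,zt,x [1.5614 0.1551 0.0097 0.6737] res [-0.2  0.6 -0.1 -0.4  0.  -0.4 -0.4  0.2] rearinner [-0.0242  0.0874] relTCP [ 0.1314 -0.1239]
```

```bash
python3 -c "
from rig import workorder; print(workorder.close_job())"
```

```text
the job is handed in; nothing more can be done
None
```

The tube is lying on the rubber pad, open end towards the pad's far end, and I handed the job in at about 16 s of robot time.

I put the half-closed fingers about 30 mm into the open top. One finger pushed the pad-side wall until the tube passed its balance point. The other then held back the rear rim while I lowered it in small steps, checking nearly every one with the side and wrist cameras. The hand then backed out along the board and lifted away.

**Last checks:**
- **Position:** the top camera puts the foot about 33 mm behind the stop edge. The tube is within a few mm of the board's centre line and within about 0.02 rad of the board's direction.
- **Level:** its length seen from above is about 182 mm, which fits a tube lying flat. The side camera gives an angle of 1.56 rad from vertical.
- **Forces:** the measured wrist force stayed under about 3 N at every reading.
- **Everything else:** nothing near the board looked disturbed, judged by eye only, and the gripper is clear of the tube.

**What disagreed:**
- **Foot position:** the side camera puts the foot about 7 mm further back than the top camera, at about 40 mm. Both are inside the 60 mm limit.
- **Wrist-camera lean:** an early attempt to work out the lean from the wrist camera did not fit. I used the side camera and the arm's own position instead.

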